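Wedge a rocking display box steady on a pottery stall

ROBOT

A 7-joint arm with a two-finger parallel gripper is mounted at the origin on the work surface. World frame = base frame: x ahead of the robot, y to its left, z up, the work surface at z = 0. Lengths are in m, angles in rad, forces in N, time in s.
With the tool pointing down it reaches from about 0.35 to 0.9 m from the base axis. Payload 7.2 kg.
Tool frame: the origin (TCP) lies on the centre line of the jaws, within the pads' length; the fingertips stand 11 mm ahead of it and the grasp point (between the pads) lies 8 mm behind it; y points along the fingers, x is the direction in which the jaws open and shut, and the axes are right-handed (so a half turn about y gives the same grasp; the last joint's range is limited). The gripper opens to 88 mm and grips with 3 to 60 N. Pads are 20 mm wide; open, the fingers measure 115 mm over their backs; the gripper's body (75 mm by 178 mm) begins 61 mm behind the grasp point.
Start: joints at [-1.396, 0.411, -0.013, 1.596, 0.006, 1.134, -0.082], TCP at [0.15, 0.607, 0.234] pointing down, gripper open.
Joint ranges: [-2.95, 2.95], [-0.29, 1.99], [-1.47, 1.44], [0.14, 2.54], [-1.03, 4.17], [0.13, 1.85], [-2.86, 2.86]. Speed limits (rad/s): [2.39, 2.39, 3.01, 3.01, 3.14, 3.14, 3.14].

INTERFACE

Orientations are given as a unit quaternion [w, x, y, z].
In Python, from workcell import read_state, capture, camera_info, sign_off gives the robot as it stands.
- The arm moves only by the tool move_arm, never from a script. Its argument "moves" is a list of rows, each a list of 7 numbers: the turn, a rotation vector about the tool's x, y, z in rad, then the shift along the tool's x, y, z in mm, then the finger opening in mm, from 0 to 87.8. A call has 1 to 12 rows; each row shifts and turns the commanded pose from where the row before left it, along the tool's axes as they then stand; what a row does not reach is not made up. A row lasts 1/8 s, in which the tool goes at most 62.5 mm and 10.7 degrees, less where a joint would pass 70% of its speed; a pose out of reach is approached as far as the arm can. A call is refused whole if a number of a shift passes 62.5 or a number of a turn 0.188, either way. A call with a gripper value outside its range is refused whole. The fingers move at their own pace and stop on an object; the grip force is fixed at half the most. Time passes only in rows, so rows that do not move let the fingers close. It gives the time, the measured TCP pose, the force and the opening at its end, in the units of the state.
- read_state(): the state, without advancing time (a new reading comes with each control period).
- capture(name): name is "side" or "top" or "wrist"; returns the picture (480x640x3 uint8, blue, green, red); there is no depth.
- camera_info(name): a dict with "fovy" (degrees; the focal length in pixels is half the picture's height over the tangent of half this angle, whatever the lens; pixels are square), "cx", "cy" (the principal point, pixels), "R" (3x3) and "t" (3): a world point X has camera coordinates R X + t; the wrist camera has in their place "tool_from_camera" (4x4, takes a point from camera to tool coordinates, whose origin is the TCP and whose axes are the tool frame's). Camera axes: x right, y down, z forward; pixel columns grow to the right and rows downward; lengths in m; the calibration is good to about 2 mm. A picture is of the moment at which its call begins: read the wrist's pose just before it. camera_info takes no time and is no camera call.
- sign_off(): hands the job in, once; it reports no verdict.
The state is a dict: "clock": time; "joint_pos": joint angles; "qvel": joint speeds; "joint_torque": joint torques, N m; "ee_pos": TCP position; "tcp_rot": TCP orientation; "ft_force": force on the tool from outside, world axes, zero at the start; "torque": the same for the moment, N m; "finger_gap": finger opening in m.
Only numpy, scipy, OpenCV 4.12 (cv2) and the standard library are available. Lean on these libraries where they do the work, as an engineer would, in place of code of your own. Each camera call takes 0.05 s, during which the arm holds its last target.

TASK

The wooden display box sticks out over the edge of the stone slab, so it rocks when its free end (nearest the robot) is pressed. With the fingertips push the wooden wedge along the table, thin end first, under that free end, testing by touch until the box no longer rocks but still sits level; pick nothing up, do not shove the box out of place, and leave the bowl on it and the other pottery and brush alone. Finish while holding: the program ends with the fingertips still pressing firmly straight down on top of the free end, the wedge carrying it and the box not tipping.

Things in the scene. Friction and masses are not known exactly. Their poses are not given: they have to be found in the camera images.
- box: Brown planked wooden display box, a closed loose block 220 (x) by 150 (y) by 45 (z) mm, 0.6 to 1 kg. Origin: centre of its underside; x points from the free end to the far end. It lies flat on the slab but for the 103 mm nearest its free end, which hang over the slab's edge in the air. A brick fixed on the slab 4 mm behind its far end stops it sliding away. A small bowl stands on its far part.
- box_free_end (a point): Middle of the top edge of the free end: 110 mm from the box's centre (-x), 45 mm above its underside. A good place to press is 20 mm in from here (box's +x), bare and flat. Unwedged, 1.5 to 4 N there tips it down about the slab's edge until it meets table or wedge; let go, it falls back flat.
- slab_edge (a point): Middle of the near top edge of the grey stone slab (180 by 280 mm, fixed), about which the box rocks; x points into the slab. Its top lies 10 to 16 mm above the table, varying between starts: this is the gap under the free end, and the height of the box's origin while flat.
- wedge: Pale wooden wedge, 95 mm long (x), 60 wide (y), 120 g, loose, flat on the table before the free end, its thin end roughly towards it. Origin: centre of its underside; x points to the thin end. 24 mm thick at the flat upright back (x = -47.5), 3 mm at the thin end (x = +47.5), an even slope. It slides with about 1 N and stays put when let go.
- wedge_tip (a point): Middle of the lower edge of the wedge's thin end. The wedge fills the gap when this point is 32 to 59 mm in under the free end, by the gap ((gap - 3 mm) / 0.221). From there the resistance soon climbs past 4 N, and pushing on would lift the free end.
- bowl: Terracotta lamp bowl, 72 mm across, 27 mm high, loose on the far part of the box, 20 to 40 mm beyond its centre. Not to be moved. Origin: centre of its underside.
- pot: Terracotta pot 72 mm across, 62 mm high, standing on the table to the left of the work. Not to be moved. Origin: centre of its underside.
- stack: Stack of four terracotta lamp bowls, 72 mm across, about 57 mm high, to the right of the work. Not to be moved. Origin: centre of its underside.
- brush: Paint brush about 0.2 m long lying on the table to the right of the wedge. Not to be moved. Origin: centre of its underside.
Mind the look-alikes: they are no part of the job. Leave any black, green or turquoise look-alike of the wedge alone.

How it is judged:
By the outcome, as a careful person would: the job done as asked, in the order asked, and still so for the second after the job is handed in, while the arm keeps its last pose, push and grip.
It also fails if it takes over 48 s, if anything falls off the work surface, if the arm or the gripper's body presses on something with over 40 N, if the wrist force passes 120 N, or if a joint passes its speed limit or range.

## Working session

There is one attempt and no reset: what is moved stays moved. The work goes in short steps, Python scripts to look and compute and a tool call to move; the robot and the scene stay as the last step left them, time stands still between calls to the robot, and variables do not carry over. Pictures are saved under pics/ and viewed, and the job is handed in when it is done.

Besides the shell and the picture viewer there is one more tool, called after "Call:" as name([rows], argument=value, ...), one row to a line, values as JSON. move_arm: Moves the arm, as the interface text tells. Its arguments: {"type":"object","properties":{"moves":{"type":"array","items":{"type":"array","items":{"type":"number"}}}},"required":["moves"]}

```bash
ls; mkdir -p pics; python3 - <<'E'
from workcell import *
import cv2
s=read_state()
print({k:s[k] for k in('clock','ee_pos','tcp_rot','ft_force','finger_gap')})
for n in('top','side'):
    cv2.imwrite(f'pics/{n}0.png',capture(n)); print(n,camera_info(n))
print(camera_info('wrist'))
E
```

```text
pics
{'clock': 0.0, 'ee_pos': array([0.15015844, 0.6061967 , 0.23283382]), 'tcp_rot': array([-0.5564812 ,  0.5572194 ,  0.4353839 , -0.43620646]), 'ft_force': array([ 0.62289783, -0.14104797,  0.92977063]), 'finger_gap': 0.08753129698162752}
top {'fovy': 45.99779342797128, 'cx': 314.5404146017797, 'cy': 238.4836197627994, 'R': array([[ 0.01095784, -0.99991384, -0.00722718],
       [-0.98687064, -0.0096496 , -0.16122417],
       [ 0.16114054,  0.00889896, -0.98689135]]), 't': array([-0.01423651,  0.55538408,  1.16464591])}
side {'fovy': 44.39469930574654, 'cx': 321.88219816300915, 'cy': 249.35930770949207, 'R': array([[ 0.9996039 , -0.02215803,  0.01735116],
       [-0.00183218, -0.66645929, -0.74553917],
       [ 0.02808352,  0.74521208, -0.6662359 ]]), 't': array([-0.55427835,  0.06754036,  1.49267024])}
{'fovy': 62.59427565417837, 'cx': 318.74210142874773, 'cy': 242.82489551561258, 'tool_from_camera': array([[ 9.99999246e-01,  1.22672080e-03,  6.36989315e-05,
        -1.42044020e-03],
       [ 3.09683955e-04, -3.01950863e-01,  9.53323440e-01,
        -1.50379199e-01],
       [ 1.18869564e-03, -9.53322701e-01, -3.01951015e-01,
         8.39262829e-02],
       [ 0.00000000e+00,  0.00000000e+00,  0.00000000e+00,
         1.00000000e+00]])}
```

View pics/top0.png

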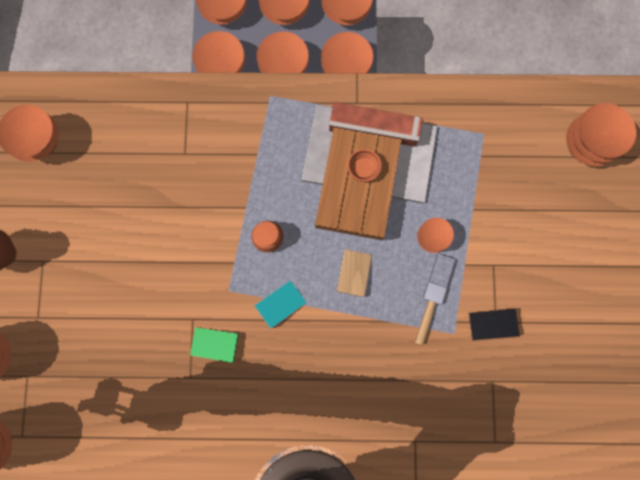

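View pics/side0.png

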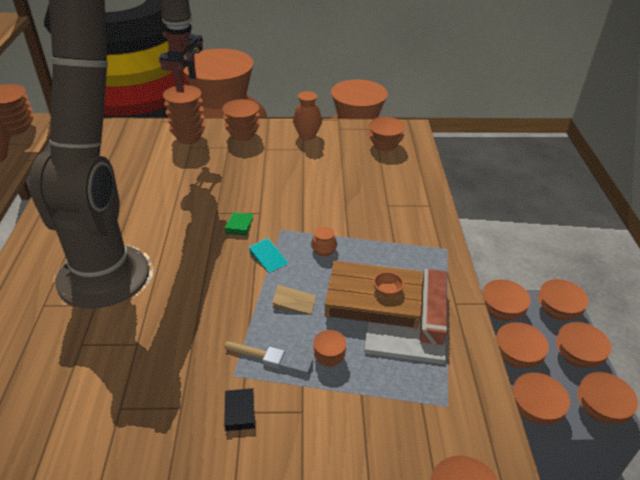

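The top view shows four wedge-like pieces: a pale wooden one (354,272), turquoise (280,304), green (214,344) and black (495,324). Only the pale one, lying before the box's near end (350,232), fits. I'll enlarge to confirm.

```bash
python3 - <<'E'
import cv2
a=cv2.imread('pics/top0.png')[90:310,290:470]
cv2.imwrite('pics/top0c.png',cv2.resize(a,None,fx=3.3,fy=2.7*1.0,interpolation=cv2.INTER_CUBIC) if 0 else cv2.resize(a[90:220,10:140],None,fx=4.5,fy=4.5,interpolation=cv2.INTER_CUBIC))
b=cv2.imread('pics/side0.png')[250:350,260:460]
cv2.imwrite('pics/side0c.png',cv2.resize(b,None,fx=4,fy=4,interpolation=cv2.INTER_CUBIC))
E
```

```text
(no output)
```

View pics/top0c.png

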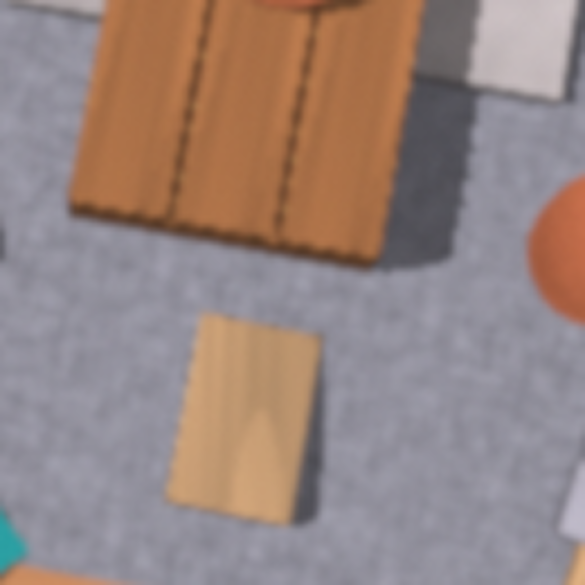

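View pics/side0c.png

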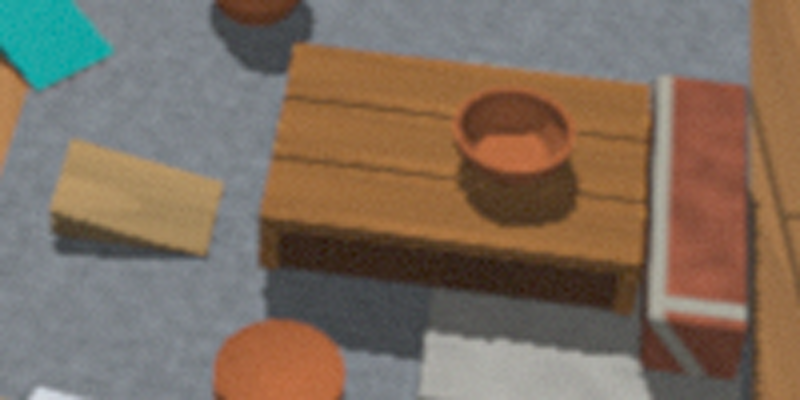

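```bash
cat > h.py <<'E'
import numpy as np
from workcell import *
from scipy.spatial.transform import Rotation as Rn
C={n:camera_info(n) for n in('top','side')}
def ray(n,p):
    c=C[n];f=240/np.tan(np.radians(c['fovy'])/2)
    d=np.array([(p[0]-c['cx'])/f,(p[1]-c['cy'])/f,1]);R=np.array(c['R'])
    return -R.T@c['t'],R.T@d
def onz(n,p,z):
    o,d=ray(n,p); return o+d*(z-o[2])/d[2]
def tri(p,q):
    o,d=ray('top',p);o2,d2=ray('side',q)
    s=np.linalg.lstsq(np.c_[d,-d2],o2-o,rcond=None)[0]
    a=o+d*s[0];b=o2+d2*s[1];return (a+b)/2,np.linalg.norm(a-b)
def proj(n,X):
    c=C[n];f=240/np.tan(np.radians(c['fovy'])/2);v=np.array(c['R'])@X+c['t'];return np.array([c['cx'],c['cy']])+f*v[:2]/v[2]
E
python3 - <<'E'
from h import *
np.set_printoptions(precision=4,suppress=True)
T=lambda x,y:((x+.5)/4.5-.5+300,(y+.5)/4.5-.5+180)
S=lambda x,y:((x+.5)/4-.5+260,(y+.5)/4-.5+250)
pts={'boxL':(T(73,205),S(298,44),.058),'boxR':(T(378,259),S(265,218),.058),
'wTL':(T(203,315),S(222,182),.003),'wTR':(T(322,337),S(208,254),.003),'wBL':(T(166,500),S(72,140),.024),'wBR':(T(293,525),S(52,212),.024)}
for k,(p,q,z) in pts.items():
    print(k,*tri(p,q),onz('top',p,z)[:2],onz('side',q,z)[:2])
s=read_state();q=s['tcp_rot'];print(Rn.from_quat(q,scalar_first=True).as_matrix(),s['clock'])
E
```

```text
boxL [ 0.5826 -0.0109  0.0611] 0.0021261766820525343 [ 0.5821 -0.011 ] [ 0.5838 -0.0072]
boxR [ 0.5585 -0.1546  0.058 ] 0.001642205775067513 [ 0.5576 -0.1546] [ 0.5593 -0.1543]
wTL [ 0.5369 -0.075   0.0053] 0.0017117657867337943 [ 0.5381 -0.075 ] [ 0.5361 -0.0729]
wTR [ 0.5273 -0.1332  0.004 ] 0.0007436632753118898 [ 0.5278 -0.1332] [ 0.527  -0.1323]
wBL [ 0.4449 -0.0567  0.0241] 0.002011229144924615 [ 0.4459 -0.0566] [ 0.4439 -0.0569]
wBR [ 0.4344 -0.1171  0.024 ] 0.0006232959584485568 [ 0.4347 -0.117 ] [ 0.4341 -0.1171]
[[ 0.2404 -0.0002 -0.9707]
 [ 0.9707 -0.0014  0.2404]
 [-0.0014 -1.     -0.0001]] 0.1
```

Pale wedge: thin end (3 mm) at about (0.532,-0.104), back at (0.440,-0.087), length 94 mm and heading about -10°. Free-end middle: (0.570,-0.083), heading about -9.5°. The wedge sits about 27 mm to the right of the box's centre line, so I'll centre it first by straddling it and nudging sideways. Moving over it now.

Call:
move_arm([
  [0, -0.072, 0, 0, 0, 0, 87.8],
  [0, 0, 0, -50, 0, -36, 87.8],
  [0, 0, 0, -50, 0, -36, 87.8],
  [0, 0, 0, -50, 0, -36, 87.8],
  [0, 0, 0, -50, 0, -36, 87.8],
  [0, 0, 0, -50, 0, -36, 87.8],
  [0, 0, 0, -50, 0, -36, 87.8],
  [0, 0, 0, -50, 0, -36, 87.8],
  [0, 0, 0, -50, 0, -36, 87.8],
  [0, 0, 0, -50, 0, -36, 87.8],
  [0, 0, 0, -50, 0, -36, 87.8],
  [0, 0, 0, -50, 0, -36, 87.8],
])

```text
clock: 1.6
ee_pos: [0.4475, -0.0045, 0.2338]
tcp_rot: [-0.541, 0.541, 0.456, -0.455]
ft_force: [1.4, 0.5, -0.2]
finger_gap: 0.0878
```

```bash
cat >> h.py <<'E'
def d(target):
    s=read_state();R=Rn.from_quat(s['tcp_rot'],scalar_first=True).as_matrix()
    return (R.T@(np.array(target)-s['ee_pos'])*1000).round(1), R
def wray(p,s):
    c=camera_info('wrist');f=240/np.tan(np.radians(c['fovy'])/2);M=np.array(c['tool_from_camera'])
    R=Rn.from_quat(s['tcp_rot'],scalar_first=True).as_matrix()
    v=np.array([(p[0]-c['cx'])/f,(p[1]-c['cy'])/f,1])
    return s['ee_pos']+R@M[:3,3],R@M[:3,:3]@v
def wz(p,s,z):
    o,v=wray(p,s);return o+v*(z-o[2])/v[2]
np.set_printoptions(precision=4,suppress=True)
E
python3 - <<'E'
from h import *
import cv2,pickle
s=read_state();im=capture('wrist');cv2.imwrite('pics/w1.png',im);pickle.dump(s,open('w1.pkl','wb'))
print(*d([.474,-.093,.15]),s['ft_force'])
E
```

```text
[-75.4  84.7 -37.5] [[ 0.1757  0.0035 -0.9844]
 [ 0.9844 -0.003   0.1757]
 [-0.0023 -1.     -0.0039]] [ 1.3818  0.521  -0.1576]
```

View pics/w1.png

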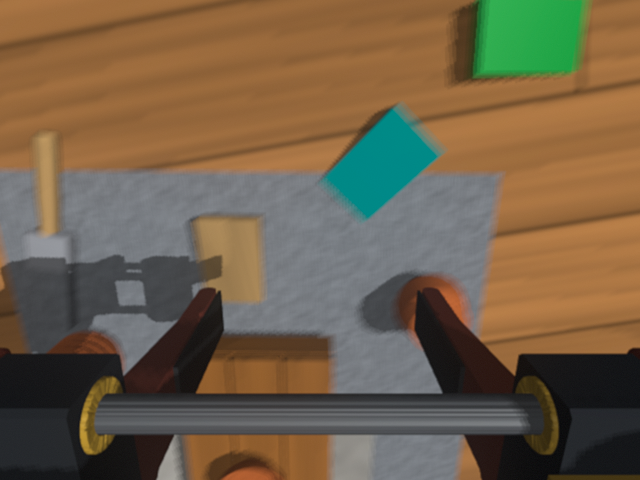

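Wrist view: the box's free end is at rows ~335-355, the wedge at cols 195-263, rows 215-303 (nearer the left, i.e. robot's right, as computed). Refine on an enlarged crop.

```bash
python3 - <<'E'
import cv2
a=cv2.imread('pics/w1.png')[200:380,170:350]
cv2.imwrite('pics/w1c.png',cv2.resize(a,None,fx=3.3,fy=3.3,interpolation=cv2.INTER_CUBIC))
E
```

```text
(no output)
```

View pics/w1c.png

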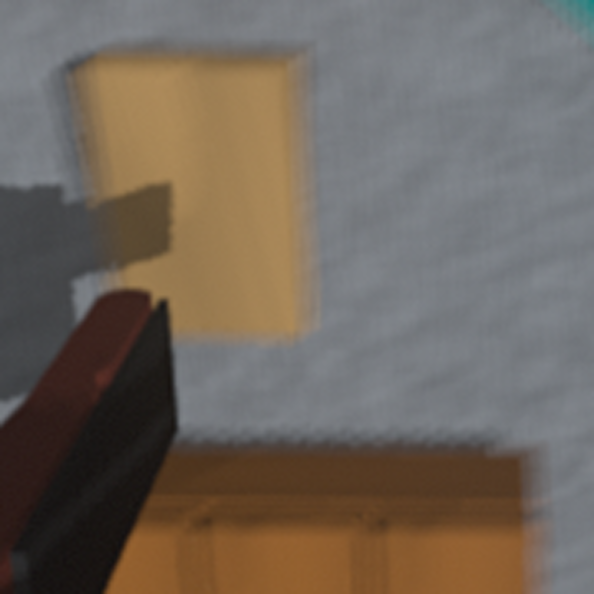

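```bash
python3 - <<'E'
from h import *
import pickle
s=pickle.load(open('w1.pkl','rb'))
P=lambda x,y:((x+.5)/3.3-.5+170,(y+.5)/3.3-.5+200)
for n,p,z in (('wBR',(80,60),.024),('wBL',(304,54),.024),('wTL',(307,335),.003),('boxL',(536,498),.058),('boxbotL',(528,455),.013),('boxmid',(200,497),.058)):
    print(n,wz(P(*p),s,z))
E
```

```text
wBR [ 0.433  -0.1221  0.024 ]
wBL [ 0.442 -0.059  0.024]
wTL [ 0.5376 -0.0816  0.003 ]
boxL [ 0.5742 -0.0146  0.058 ]
boxbotL [ 0.5869 -0.0178  0.013 ]
boxmid [ 0.5576 -0.1097  0.058 ]
```

Call:
move_arm([
  [0, 0, 0, -37, 42, -18, 87.8],
  [0, 0, 0, -38, 43, -19, 87.8],
  [0, 0, 0, 0, 0, 0, 87.8],
  [0, 0, 0, 0, 0, 0, 87.8],
])

```text
clock: 2.15
ee_pos: [0.4706, -0.0824, 0.1487]
tcp_rot: [0.541, -0.541, -0.455, 0.456]
ft_force: [0.1, 1.3, -0.2]
finger_gap: 0.0878
```

```bash
python3 - <<'E'
from h import *
import cv2,pickle
s=read_state();im=capture('wrist');pickle.dump(s,open('w2.pkl','wb'))
cv2.imwrite('pics/w2.png',im);print(s['ee_pos'],s['ft_force'],abs(s['qvel']).max())
print(*d([.474,-.093,.15]))
E
```

```text
[ 0.4706 -0.0824  0.1487] [ 0.0966  1.2726 -0.2077] 0.02990490010446596
[-10.5  -0.7  -4.8] [[ 0.169   0.0006 -0.9856]
 [ 0.9856  0.0006  0.169 ]
 [ 0.0007 -1.     -0.0005]]
```

View pics/w2.png

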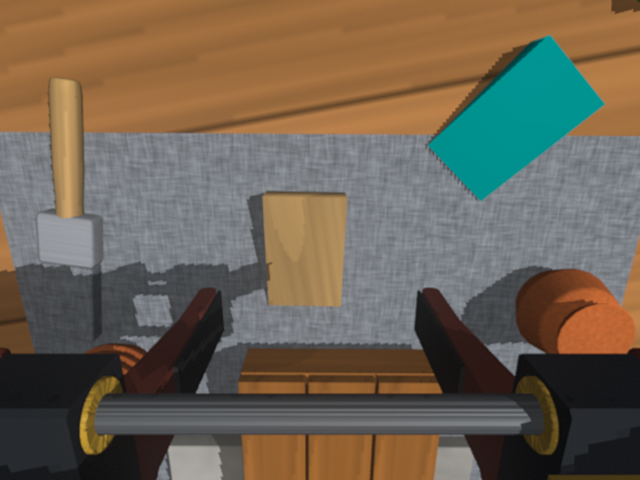

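Sharp view: wedge back (264-347, 194), thin end (269-341, 306), box front top edge row ~377, cols 239-442 (partly behind the finger).

```bash
python3 - <<'E'
import cv2
a=cv2.imread('pics/w2.png')[180:400,220:460]
cv2.imwrite('pics/w2c.png',cv2.resize(a,None,fx=2.7,fy=2.7,interpolation=cv2.INTER_CUBIC))
E
```

```text
(no output)
```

View pics/w2c.png

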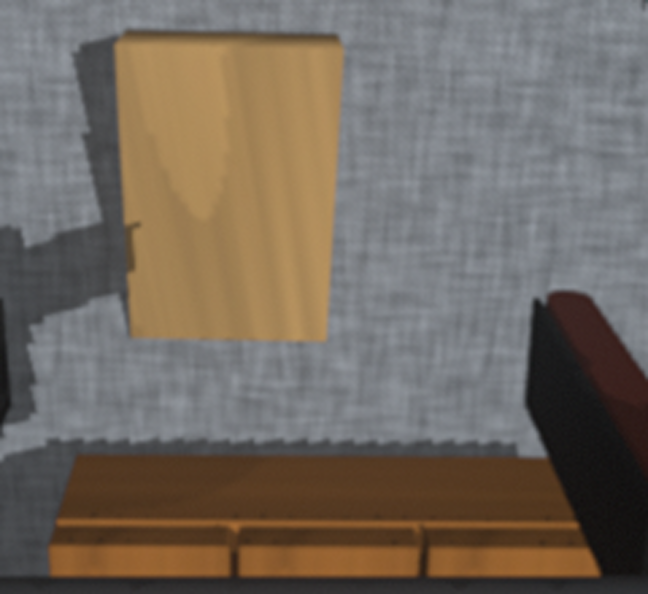

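```bash
python3 - <<'E'
from h import *
import pickle
s=pickle.load(open('w2.pkl','rb'))
P=lambda x,y:((x+.5)/2.7-.5+220,(y+.5)/2.7-.5+180)
Q={}
for n,p,z in (('wBR',(116,40),.024),('wBL',(342,43),.024),('wTL',(327,340),.003),('wTR',(131,336),.003),('bR',(57,522),.058),('bL',(578,524),.058),('bbR',(77,456),.013),('bbL',(552,459),.013)):
    Q[n]=wz(P(*p),s,z);print(n,Q[n])
ang=lambda v:np.degrees(np.arctan2(v[1],v[0]))
wb=(Q['wBR']+Q['wBL'])/2;wt=(Q['wTR']+Q['wTL'])/2;bm=(Q['bR']+Q['bL'])/2
print(wb,wt,bm,'wedge ang',ang(wt-wb),ang(Q['wBL']-Q['wBR'])-90,'box',ang(Q['bL']-Q['bR'])-90,ang(Q['bbL']-Q['bbR'])-90,np.linalg.norm(Q['bL']-Q['bR']))
a=np.radians(-9.5);ux=np.array([np.cos(a),np.sin(a)]);uy=np.array([-ux[1],ux[0]])
print('rel box',[( (v-bm)[:2]@ux*1000,(v-bm)[:2]@uy*1000) for v in(wt,wb)])
E
```

```text
wBR [ 0.4315 -0.1171  0.024 ]
wBL [ 0.4422 -0.0592  0.024 ]
wTL [ 0.5367 -0.0766  0.003 ]
wTR [ 0.5252 -0.1356  0.003 ]
bR [ 0.5495 -0.1539  0.058 ]
bL [ 0.5734 -0.0179  0.058 ]
bbR [ 0.5576 -0.1582  0.013 ]
bbL [ 0.5833 -0.0143  0.013 ]
[ 0.4368 -0.0882  0.024 ] [ 0.5309 -0.1061  0.003 ] [ 0.5615 -0.0859  0.058 ] wedge ang -10.795210657256556 -10.505405601965705 box -9.985074041843944 -10.143721441684377 0.13803694450895487
rel box [(np.float64(-26.814708521952166), np.float64(-24.952490912403498)), (np.float64(-122.56736218008959), np.float64(-22.78756727788216))]
```

Wrist and top views agree to ~3 mm: the wedge has to go ~26 mm to the left (tool +x). Straddle it, then nudge.

Call:
move_arm([
  [0, 0, 0, -12, 0, -3, 87.8],
  [0, 0, 0, 0, 40, 0, 87.8],
  [0, 0, 0, 0, 40, 0, 87.8],
  [0, 0, 0, 0, 40, 0, 87.8],
  [0, 0, 0, 0, 10, 0, 87.8],
  [0, 0, 0, 0, 0, 0, 87.8],
  [0, 0, 0, 0, 0, 0, 87.8],
])

```text
clock: 3.08
ee_pos: [0.4728, -0.0953, 0.0201]
tcp_rot: [-0.54, 0.541, 0.456, -0.455]
ft_force: [0.1, -0.0, -0.6]
finger_gap: 0.0881
```

Call:
move_arm([
  [0, 0, 0, 6, 3, 0, 87.8],
  [0, 0, 0, 4, 0, 0, 87.8],
  [0, 0, 0, 4, 0, 0, 87.8],
  [0, 0, 0, 4, 0, 0, 87.8],
  [0, 0, 0, 4, 0, 0, 87.8],
  [0, 0, 0, 4, 0, 0, 87.8],
  [0, 0, 0, 4, 0, 0, 87.8],
  [0, 0, 0, 4, 0, 0, 87.8],
  [0, 0, 0, 4, 0, 0, 87.8],
  [0, 0, 0, 2, 0, 0, 87.8],
  [0, 0, 0, 0, 0, 0, 87.8],
  [0, 0, 0, 0, 0, 0, 87.8],
])

```text
clock: 4.58
ee_pos: [0.4784, -0.0557, 0.0156]
tcp_rot: [0.541, -0.541, -0.456, 0.456]
ft_force: [0.7, -0.2, 0.5]
finger_gap: 0.088
```

Call:
move_arm([
  [0, 0, 0, -13, 0, 0, 87.8],
  [0, 0, 0, 0, -50, 0, 87.8],
  [0, 0, 0, 0, -50, 0, 87.8],
  [0, 0, 0, 0, 0, 40, 25],
  [0, 0, 0, 0, 0, 35, 25],
  [0, 0, 0, 0, 0, 0, 25],
  [0, 0, 0, 0, 0, 0, 25],
])

```text
clock: 5.45
ee_pos: [0.4032, -0.0563, 0.116]
tcp_rot: [-0.541, 0.541, 0.456, -0.455]
ft_force: [-0.8, 1.1, 0.4]
finger_gap: 0.0515
```

```bash
python3 - <<'E'
from h import *
import cv2,pickle
s=read_state();im=capture('wrist');pickle.dump(s,open('w3.pkl','wb'))
cv2.imwrite('pics/w3.png',im);print(s['ee_pos'],s['ft_force'],s['finger_gap'])
t=capture('top');cv2.imwrite('pics/t3.png',cv2.resize(t[180:310,300:430],None,fx=4.5,fy=4.5,interpolation=cv2.INTER_CUBIC))
E
```

```text
[ 0.4032 -0.0563  0.116 ] [-0.7526  1.076   0.3692] 0.05152245288285066
```

View pics/w3.png

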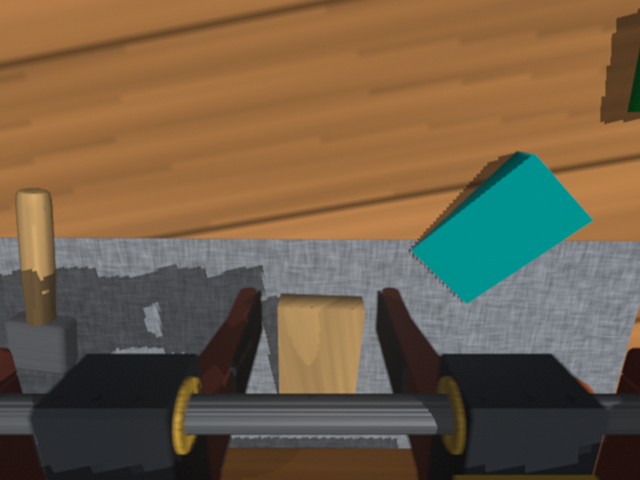

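View pics/t3.png

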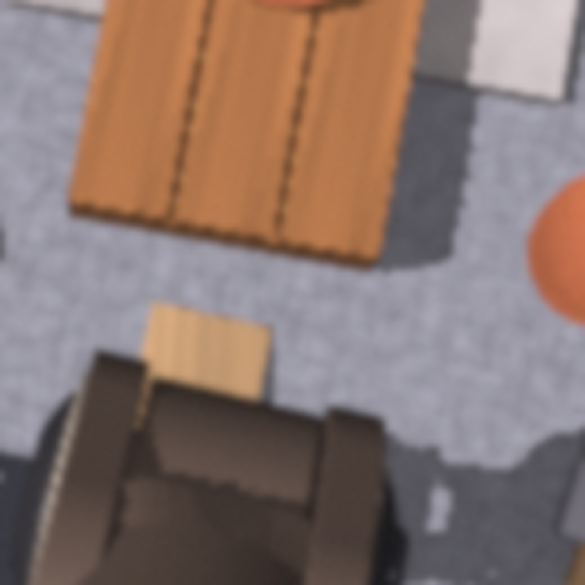

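The wedge kept its angle and now lies in the gripper's centre plane (wrist cols 278-364, back at row 297). Compute its offset from the box's centre line.

```bash
python3 - <<'E'
from h import *
import pickle
s=pickle.load(open('w3.pkl','rb'))
T=lambda x,y:((x+.5)/4.5-.5+300,(y+.5)/4.5-.5+180)
wt=(onz('top',T(150,304),.003)+onz('top',T(272,326),.003))/2
wb=(wz((278,297),s,.024)+wz((364,297),s,.024))/2
bm=(onz('top',T(73,205),.058)+onz('top',T(378,259),.058))/2
a=np.radians(-9.8);ux=np.array([np.cos(a),np.sin(a)]);uy=np.array([-ux[1],ux[0]])
print(wt,wb,bm,[( (v-bm)[:2]@ux*1000,(v-bm)[:2]@uy*1000) for v in(wt,wb)])
tgt=wb[:2]-ux*.022
print(*d([*tgt,.018]))
E
```

```text
[ 0.5382 -0.0789  0.003 ] [ 0.4339 -0.0614  0.024 ] [ 0.5699 -0.0828  0.058 ] [(np.float64(-31.886418432740772), np.float64(-1.4798875170019308)), (np.float64(-137.61950480909604), np.float64(-1.9905799607599886))]
[ 0.2 97.8 -8.9] [[ 0.1704  0.0008 -0.9854]
 [ 0.9854 -0.0005  0.1704]
 [-0.0003 -1.     -0.0009]]
```

Call:
move_arm([
  [0, 0, 0, 0, 35, 0, 25],
  [0, 0, 0, 0, 35, 0, 25],
  [0, 0, 0, 0, 27, 0, 25],
  [0, 0, 0, 0, 0, -6, 25],
  [0, 0, 0, 0, 0, 0, 25],
  [0, 0, 0, 0, 0, 0, 25],
  [0, 0, 0, 0, 0, 0, 25],
])

```text
clock: 6.42
ee_pos: [0.4088, -0.0567, 0.0194]
tcp_rot: [-0.541, 0.541, 0.456, -0.455]
ft_force: [-0.0, -0.2, 0.4]
finger_gap: 0.025
```

Call:
move_arm([
  [0, 0, 0, 0, 0, -8, 25],
  [0, 0, 0, 0, 0, -6, 25],
  [0, 0, 0, 0, 0, -5, 25],
  [0, 0, 0, 0, 0, -5, 25],
  [0, 0, 0, 0, 0, -5, 25],
  [0, 0, 0, 0, 0, -5, 25],
  [0, 0, 0, 0, 0, -5, 25],
  [0, 0, 0, 0, 0, -5, 25],
  [0, 0, 0, 0, 0, -5, 25],
  [0, 0, 0, 0, 0, -5, 25],
  [0, 0, 0, 0, 0, -3, 25],
  [0, 0, 0, 0, 0, 0, 25],
])

```text
clock: 7.92
ee_pos: [0.4648, -0.0666, 0.0187]
tcp_rot: [-0.541, 0.541, 0.456, -0.455]
ft_force: [0.3, 0.6, -1.1]
finger_gap: 0.0249
```

```bash
python3 - <<'E'
from h import *
import cv2
print(read_state()['ft_force'])
t=capture('side');cv2.imwrite('pics/s4.png',cv2.resize(t[230:350,230:430],None,fx=4,fy=4,interpolation=cv2.INTER_CUBIC))
E
```

```text
[ 0.3433  0.6364 -1.1188]
```

View pics/s4.png

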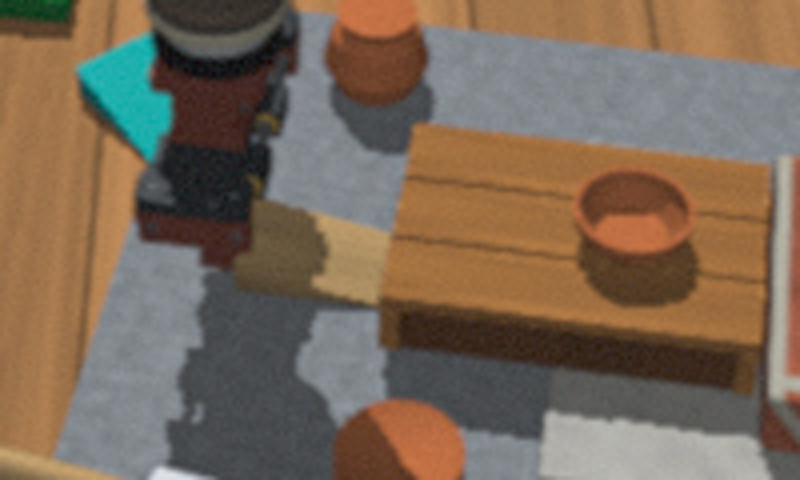

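Fingers are at the wedge back with its thin end just reaching under the free end (crop ~(385,270)). Continue slowly.

Call:
move_arm([
  [0, 0, 0, 0, 0, -3, 25],
  [0, 0, 0, 0, 0, -3, 25],
  [0, 0, 0, 0, 0, -3, 25],
  [0, 0, 0, 0, 0, -3, 25],
  [0, 0, 0, 0, 0, -3, 25],
  [0, 0, 0, 0, 0, -3, 25],
  [0, 0, 0, 0, 0, -3, 25],
  [0, 0, 0, 0, 0, -3, 25],
  [0, 0, 0, 0, 0, -2, 25],
])

```text
clock: 9.1
ee_pos: [0.4903, -0.0709, 0.0186]
tcp_rot: [-0.541, 0.541, 0.456, -0.456]
ft_force: [-1.2, 1.1, 1.0]
finger_gap: 0.0255
```

Call:
move_arm([
  [0, 0, 0, 0, 0, -1, 25],
  [0, 0, 0, 0, 0, -1, 25],
])

```text
clock: 9.35
ee_pos: [0.492, -0.0713, 0.0186]
tcp_rot: [0.541, -0.541, -0.456, 0.456]
ft_force: [-0.8, -0.4, -0.0]
finger_gap: 0.0249
```

Call:
move_arm([
  [0, 0, 0, 0, 0, -1, 25],
  [0, 0, 0, 0, 0, -1, 25],
])

```text
clock: 9.6
ee_pos: [0.4941, -0.0716, 0.0186]
tcp_rot: [0.541, -0.541, -0.456, 0.456]
ft_force: [-0.5, 0.4, -0.8]
finger_gap: 0.0247
```

Call:
move_arm([
  [0, 0, 0, 0, 0, -1, 25],
  [0, 0, 0, 0, 0, -1, 25],
  [0, 0, 0, 0, 0, -1, 25],
])

```text
clock: 9.98
ee_pos: [0.497, -0.0721, 0.0186]
tcp_rot: [0.541, -0.541, -0.456, 0.456]
ft_force: [-0.7, -0.2, -0.1]
finger_gap: 0.0248
```

Call:
move_arm([
  [0, 0, 0, 0, 0, -1, 25],
  [0, 0, 0, 0, 0, -1, 25],
])

```text
clock: 10.22
ee_pos: [0.499, -0.0725, 0.0186]
tcp_rot: [0.541, -0.541, -0.456, 0.456]
ft_force: [-1.0, 0.1, -0.4]
finger_gap: 0.0253
```

```bash
python3 - <<'E'
from h import *
import cv2
for n in('side','top'):
    print(read_state()['ft_force']); t=capture(n);cv2.imwrite(f'pics/{n}5.png',t)
a=cv2.imread('pics/side5.png')[250:340,270:400];cv2.imwrite('pics/s5.png',cv2.resize(a,None,fx=5.5,fy=5.5,interpolation=cv2.INTER_CUBIC))
E
```

```text
[-0.991   0.0986 -0.4182]
[-1.2115 -0.0319 -0.6719]
```

View pics/s5.png

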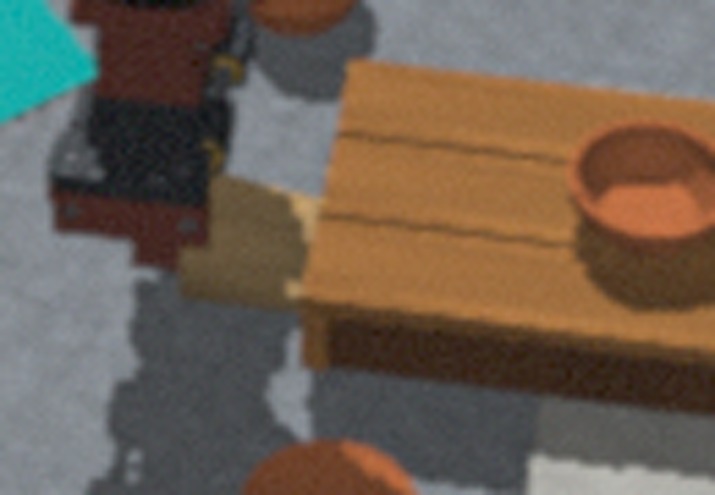

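Wedge about a third under; box undisturbed. Continue in 1 mm steps.

Call:
move_arm([
  [0, 0, 0, 0, 0, -1, 25],
  [0, 0, 0, 0, 0, -1, 25],
])

```text
clock: 10.58
ee_pos: [0.5009, -0.0728, 0.0186]
tcp_rot: [0.541, -0.541, -0.456, 0.456]
ft_force: [-0.8, 0.5, 0.7]
finger_gap: 0.0251
```

Call:
move_arm([
  [0, 0, 0, 0, 0, -1, 25],
  [0, 0, 0, 0, 0, -1, 25],
])

```text
clock: 10.82
ee_pos: [0.5029, -0.0731, 0.0187]
tcp_rot: [0.541, -0.541, -0.456, 0.456]
ft_force: [-0.6, -0.4, 0.7]
finger_gap: 0.0251
```

Call:
move_arm([
  [0, 0, 0, 0, 0, -1, 25],
  [0, 0, 0, 0, 0, -1, 25],
])

```text
clock: 11.08
ee_pos: [0.5049, -0.0735, 0.0186]
tcp_rot: [0.541, -0.541, -0.456, 0.456]
ft_force: [-0.1, 0.3, 0.8]
finger_gap: 0.0251
```

Call:
move_arm([
  [0, 0, 0, 0, 0, -1, 25],
  [0, 0, 0, 0, 0, -1, 25],
])

```text
clock: 11.32
ee_pos: [0.5068, -0.0738, 0.0186]
tcp_rot: [0.541, -0.541, -0.456, 0.456]
ft_force: [-0.9, -0.9, 1.0]
finger_gap: 0.0245
```

Call:
move_arm([
  [0, 0, 0, 0, 0, -1, 25],
  [0, 0, 0, 0, 0, -1, 25],
])

```text
clock: 11.58
ee_pos: [0.5088, -0.0742, 0.0186]
tcp_rot: [0.541, -0.541, -0.456, 0.456]
ft_force: [-1.5, 0.1, 0.5]
finger_gap: 0.0252
```

Call:
move_arm([
  [0, 0, 0, 0, 0, -1, 25],
])

```text
clock: 11.7
ee_pos: [0.5098, -0.0743, 0.0186]
tcp_rot: [0.541, -0.541, -0.456, 0.456]
ft_force: [-0.6, 0.3, 0.8]
finger_gap: 0.025
```

Call:
move_arm([
  [0, 0, 0, 0, 0, -1, 25],
])

```text
clock: 11.82
ee_pos: [0.5108, -0.0745, 0.0186]
tcp_rot: [0.541, -0.541, -0.456, 0.456]
ft_force: [-0.8, -0.2, 1.2]
finger_gap: 0.0251
```

Call:
move_arm([
  [0, 0, 0, 0, 0, -1, 25],
])

```text
clock: 11.95
ee_pos: [0.5118, -0.0747, 0.0186]
tcp_rot: [0.541, -0.541, -0.456, 0.456]
ft_force: [-1.3, -0.2, 1.2]
finger_gap: 0.0247
```

Call:
move_arm([
  [0, 0, 0, 0, 0, -1, 25],
])

```text
clock: 12.08
ee_pos: [0.5128, -0.0748, 0.0186]
tcp_rot: [0.541, -0.541, -0.456, 0.456]
ft_force: [-1.5, 0.7, 0.2]
finger_gap: 0.0246
```

Call:
move_arm([
  [0, 0, 0, 0, 0, -1, 25],
])

```text
clock: 12.2
ee_pos: [0.5137, -0.075, 0.0186]
tcp_rot: [0.541, -0.541, -0.456, 0.456]
ft_force: [-0.8, 0.4, 1.6]
finger_gap: 0.0249
```

```bash
python3 - <<'E'
from h import *
import cv2
print(read_state()['ft_force']); t=capture('side');cv2.imwrite('pics/side6.png',t);print(read_state()['ft_force'])
a=t[250:340,270:400];cv2.imwrite('pics/s6.png',cv2.resize(a,None,fx=5.5,fy=5.5,interpolation=cv2.INTER_CUBIC))
E
```

```text
[-0.8417  0.3815  1.6318]
[-0.2534  0.5651  0.2545]
```

View pics/s6.png

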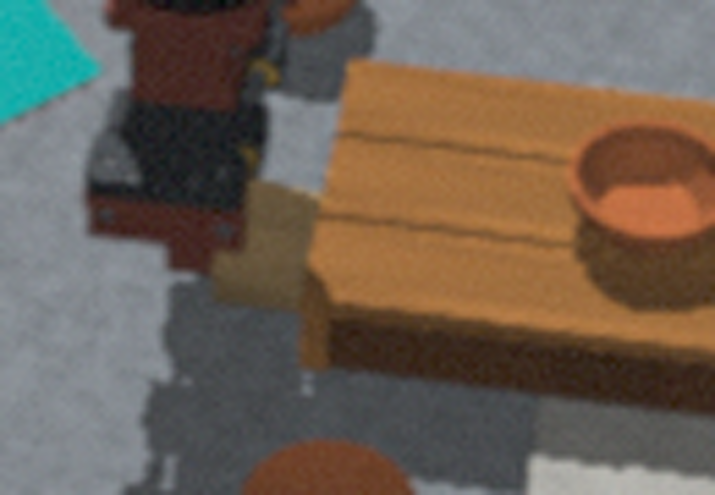

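Box unmoved (corner still (345,62) in the crop); force still only sliding friction. Carry on.

Call:
move_arm([
  [0, 0, 0, 0, 0, -1, 25],
])

```text
clock: 12.38
ee_pos: [0.5147, -0.0752, 0.0186]
tcp_rot: [0.541, -0.541, -0.456, 0.456]
ft_force: [-1.0, 0.8, 0.2]
finger_gap: 0.0251
```

Call:
move_arm([
  [0, 0, 0, 0, 0, -1, 25],
])

```text
clock: 12.5
ee_pos: [0.5158, -0.0754, 0.0186]
tcp_rot: [-0.541, 0.541, 0.456, -0.455]
ft_force: [-0.9, 0.0, 1.1]
finger_gap: 0.0252
```

Call:
move_arm([
  [0, 0, 0, 0, 0, -1, 25],
])

```text
clock: 12.62
ee_pos: [0.5167, -0.0755, 0.0186]
tcp_rot: [0.541, -0.541, -0.456, 0.456]
ft_force: [-1.2, 1.3, 0.7]
finger_gap: 0.0251
```

Call:
move_arm([
  [0, 0, 0, 0, 0, -1, 25],
])

```text
clock: 12.75
ee_pos: [0.5169, -0.0756, 0.0185]
tcp_rot: [0.541, -0.54, -0.455, 0.456]
ft_force: [-4.5, 1.2, 3.1]
finger_gap: 0.0249
```

The force jumped to -4.5 N and the motion stalled: the gap is filled (tip ~50 mm in, implying a gap of ~14 mm). Back off, go up, close the fingers and look.

Call:
move_arm([
  [0, 0, 0, 0, 0, 3, 25],
  [0, 0, 0, 0, 0, 12, 25],
  [0, 0, 0, 0, -40, 10, 0],
  [0, 0, 0, 0, -50, 10, 0],
  [0, 0, 0, 0, -20, 0, 0],
  [0, 0, 0, 0, 0, 0, 0],
  [0, 0, 0, 0, 0, 0, 0],
])

```text
clock: 13.62
ee_pos: [0.4825, -0.0694, 0.1279]
tcp_rot: [0.541, -0.54, -0.456, 0.456]
ft_force: [-0.5, 0.0, -0.8]
finger_gap: 0.0005
```

```bash
python3 - <<'E'
from h import *
import cv2,pickle
s=read_state();print(s['ee_pos'],s['ft_force']);pickle.dump(s,open('w7.pkl','wb'))
w=capture('wrist');cv2.imwrite('pics/w7.png',w)
t=capture('side');cv2.imwrite('pics/side7.png',t)
a=t[250:340,270:400];cv2.imwrite('pics/s7.png',cv2.resize(a,None,fx=5.5,fy=5.5,interpolation=cv2.INTER_CUBIC))
print(*d([.590,-.088,.095]))
E
```

```text
[ 0.4825 -0.0694  0.1279] [-0.5254  0.0088 -0.7667]
[   0.2   32.4 -109.2] [[ 0.1699 -0.0018 -0.9855]
 [ 0.9855 -0.0002  0.1699]
 [-0.0005 -1.      0.0017]]
```

View pics/w7.png

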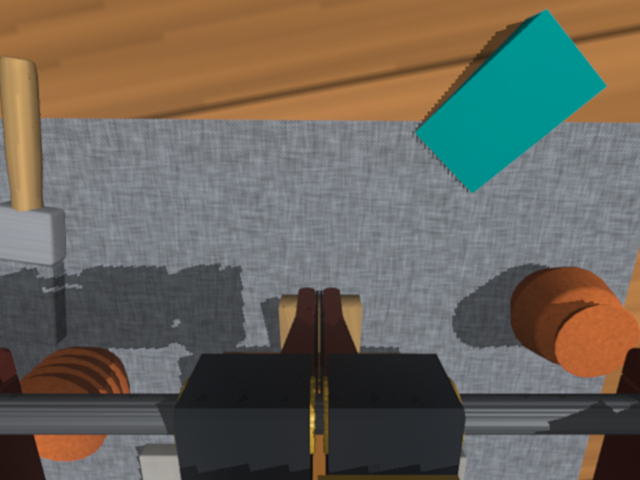

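View pics/s7.png

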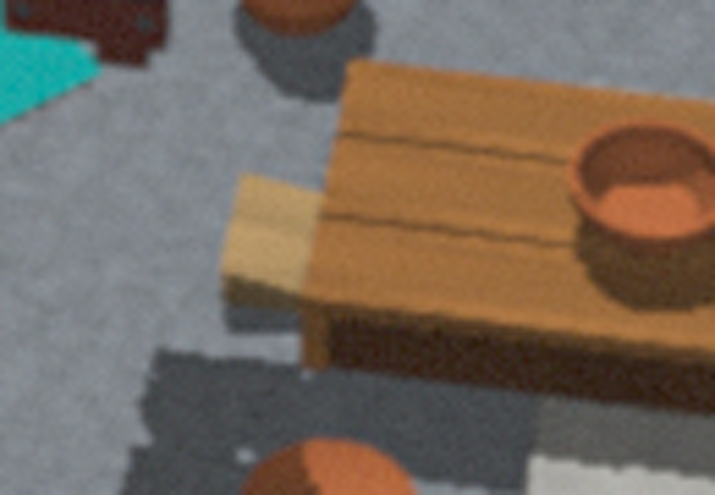

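The wedge is in straight, central, and the box hasn't moved. Now move above the press point and come down.

Call:
move_arm([
  [0, 0, 0, 0, 0, -40, 0],
  [0, 0, 0, 0, 0, -40, 0],
  [0, 0, 0, 0, 0, -29, 0],
  [0, 0, 0, 0, 32, 0, 0],
  [0, 0, 0, 0, 10, 0, 0],
  [0, 0, 0, 0, 6, 0, 0],
  [0, 0, 0, 0, 0, 0, 0],
  [0, 0, 0, 0, 0, 0, 0],
])

```text
clock: 14.72
ee_pos: [0.591, -0.0883, 0.0815]
tcp_rot: [-0.541, 0.541, 0.456, -0.455]
ft_force: [-0.2, 0.2, 0.4]
finger_gap: 0.0002
```

```bash
python3 - <<'E'
from h import *
import cv2
print(*d([.590,-.088,.075]))
t=capture('side');cv2.imwrite('pics/side8.png',t)
a=t[250:340,270:400];cv2.imwrite('pics/s8.png',cv2.resize(a,None,fx=5.5,fy=5.5,interpolation=cv2.INTER_CUBIC))
E
```

```text
[0.1 6.5 1. ] [[ 0.1699  0.0013 -0.9855]
 [ 0.9855  0.0001  0.1699]
 [ 0.0003 -1.     -0.0012]]
```

View pics/s8.png

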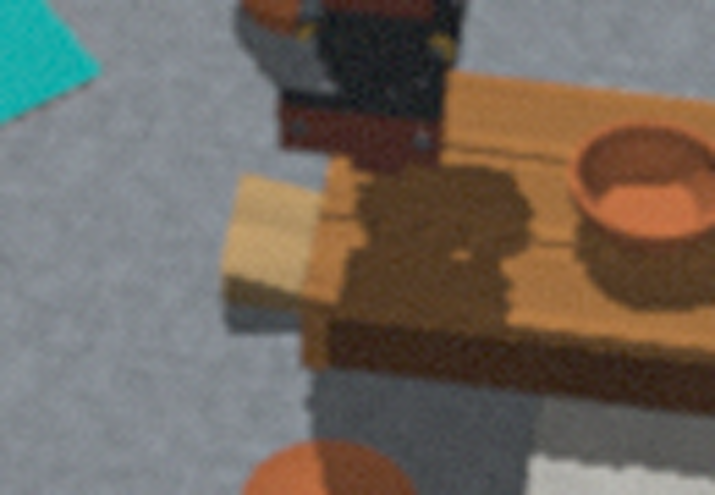

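Fingertips are above the free end. Come down in small steps to feel the contact height.

Call:
move_arm([
  [0, 0, 0, 0, 3, 0, 0],
  [0, 0, 0, 0, 3, 0, 0],
  [0, 0, 0, 0, 2, 0, 0],
  [0, 0, 0, 0, 1, 0, 0],
  [0, 0, 0, 0, 0, 0, 0],
])

```text
clock: 15.4
ee_pos: [0.5905, -0.0883, 0.0715]
tcp_rot: [0.541, -0.541, -0.455, 0.456]
ft_force: [-1.0, -0.2, -0.1]
finger_gap: 0.0008
```

Call:
move_arm([
  [0, 0, 0, 0, 1, 0, 0],
])

```text
clock: 15.52
ee_pos: [0.5907, -0.0883, 0.071]
tcp_rot: [0.541, -0.541, -0.456, 0.455]
ft_force: [-3.3, 1.1, 12.1]
finger_gap: 0.0003
```

Call:
move_arm([
  [0, 0, 0, 0, 1, 0, 0],
])

```text
clock: 15.65
ee_pos: [0.5907, -0.0884, 0.0709]
tcp_rot: [0.541, -0.541, -0.456, 0.455]
ft_force: [-5.8, 1.1, 19.2]
finger_gap: 0.0009
```

Contact at TCP z 0.071 (box top 60 mm, gap ~15 mm); 19 N pressed without sinking. There is some sideways force (-5.8 N), so relieve that with a small retreat and hold.

Call:
move_arm([
  [0, 0, 0, 0, 0, 0.5, 0],
  [0, 0, 0, 0, 0, 0, 0],
])

```text
clock: 15.9
ee_pos: [0.5907, -0.0883, 0.071]
tcp_rot: [-0.541, 0.541, 0.456, -0.455]
ft_force: [-3.9, 0.4, 11.9]
finger_gap: 0.0004
```

Call:
move_arm([
  [0, 0, 0, 0, 0, 0.6, 0],
  [0, 0, 0, 0, 0, 0, 0],
  [0, 0, 0, 0, 0, 0, 0],
  [0, 0, 0, 0, 0, 0, 0],
])

```text
clock: 16.4
ee_pos: [0.5906, -0.0883, 0.071]
tcp_rot: [-0.54, 0.541, 0.456, -0.455]
ft_force: [-0.4, 0.4, 9.6]
finger_gap: 0.0004
```

Call:
move_arm([
  [0, 0, 0, 0, 0, 0, 0],
  [0, 0, 0, 0, 0, 0, 0],
])

```text
clock: 16.65
ee_pos: [0.5906, -0.0883, 0.071]
tcp_rot: [-0.54, 0.541, 0.456, -0.455]
ft_force: [-0.7, 0.2, 9.5]
finger_gap: 0.0006
```

Call:
move_arm([
  [0, 0, 0, 0, 0.5, 0.1, 0],
  [0, 0, 0, 0, 0, 0, 0],
  [0, 0, 0, 0, 0, 0, 0],
  [0, 0, 0, 0, 0, 0, 0],
])

```text
clock: 17.15
ee_pos: [0.5906, -0.0883, 0.071]
tcp_rot: [-0.54, 0.541, 0.456, -0.455]
ft_force: [-2.7, 1.0, 14.1]
finger_gap: 0.0005
```

```bash
python3 - <<'E'
from h import *
import cv2
s=read_state();print(s['ee_pos'],s['ft_force'])
t=capture('side');u=capture('top')
A=[]
for im in(cv2.imread('pics/side0.png'),t): A.append(cv2.resize(im[250:350,270:450],None,fx=4.2,fy=2.9 if 0 else 4.2,interpolation=cv2.INTER_CUBIC)[:300])
cv2.imwrite('pics/cmp.png',np.vstack([cv2.resize(a,(750,298)) for a in A]))
cv2.imwrite('pics/top9.png',u)
# displacement of far box+bowl region between start and now
for n,im,ref,r in(('side',t,cv2.imread('pics/side0.png'),(slice(262,335),slice(365,425))),('top',u,cv2.imread('pics/top0.png'),(slice(150,185),slice(335,400)))):
    g=[cv2.cvtColor(x[r],cv2.COLOR_BGR2GRAY).astype(np.float32) for x in(ref,im)]
    print(n,cv2.phaseCorrelate(*g))
E
```

```text
[ 0.5906 -0.0883  0.071 ] [-2.7039  1.0204 14.1199]
side ((-0.025222182792077774, 0.5959197235024618), 0.9953568848503961)
top ((-0.9774142532590346, -2.4786696389980634), 0.044822366885197015)
```

View pics/cmp.png

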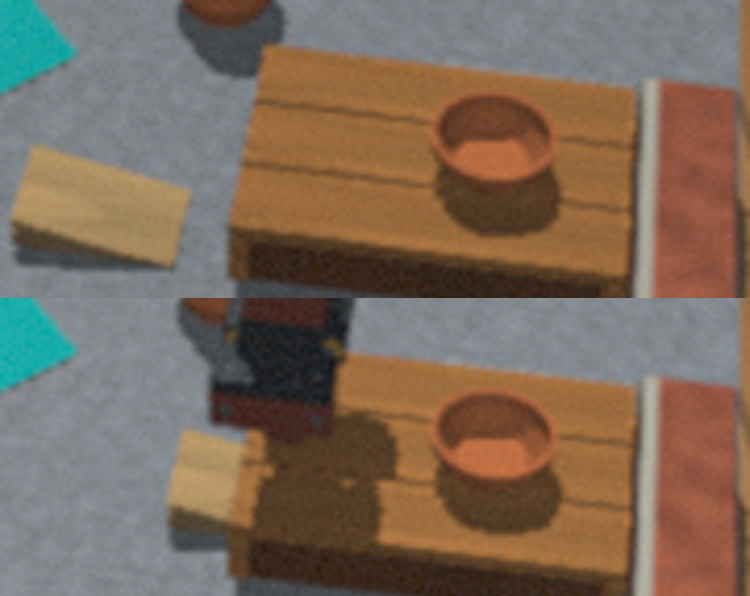

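View pics/top9.png

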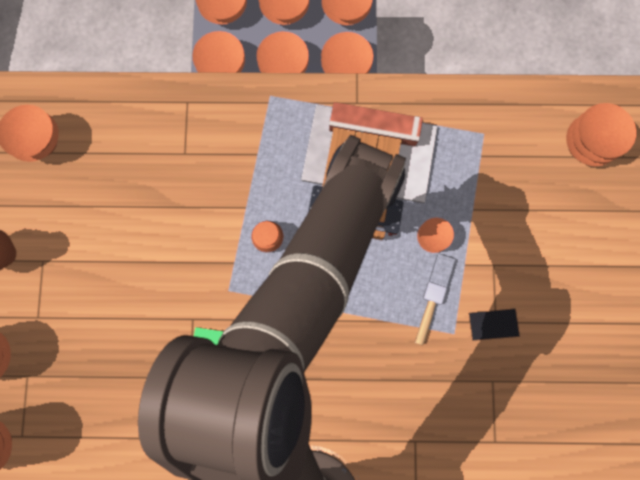

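Check that 0.6 px side shift against fixed references, and before/after pressing.

```bash
python3 - <<'E'
from h import *
import cv2
t=capture('side');ims={'s6':cv2.imread('pics/side6.png'),'s7':cv2.imread('pics/side7.png'),'s8':cv2.imread('pics/side8.png'),'now':t};ref=cv2.imread('pics/side0.png')
print(read_state()['ft_force'],read_state()['clock'])
R={'box+bowl':(270,318,370,418),'boxcorner':(305,335,322,350),'brick':(265,345,422,448),'pottery right':(330,365,312,348),'far':(90,160,290,410)}
for k,(a,b,c,e) in R.items():
    for n,im in ims.items():
        g=[cv2.cvtColor(x[a:b,c:e],cv2.COLOR_BGR2GRAY).astype(np.float32) for x in(ref,im)]
        p,r=cv2.phaseCorrelate(g[0],g[1],cv2.createHanningWindow((e-c,b-a),cv2.CV_32F));print(k,n,np.round(p,2),round(r,2))
E
```

```text
[-0.8001  1.5918 12.6923] 17.3
box+bowl s6 [-0.03 -0.04] 0.9
box+bowl s7 [0.06 0.13] 0.9
box+bowl s8 [0.15 0.13] 0.98
box+bowl now [ 0.01 -0.04] 0.91
boxcorner s6 [0.6  0.17] 0.67
boxcorner s7 [-0.04 -0.54] 0.66
boxcorner s8 [-0.11  0.34] 0.99
boxcorner now [0.28 0.3 ] 0.91
brick s6 [ 0.56 -0.01] 1.12
brick s7 [0.67 0.04] 1.06
brick s8 [ 0.55 -0.03] 1.11
brick now [ 0.56 -0.16] 1.12
pottery right s6 [0.9  1.64] 0.32
pottery right s7 [ 0.07 -0.26] 0.47
pottery right s8 [-0.3   0.05] 0.8
pottery right now [-0.49 -0.02] 0.64
far s6 [-0.03 -0.02] 0.9
far s7 [-0.05  0.03] 0.96
far s8 [-0.18  0.41] 0.24
far now [0.26 0.09] 0.36
```

Box and bowl are in place to within about 0.15 px in the side view, and the press holds at ~13 N, nearly vertical. Hand in.

```bash
python3 -c "
from workcell import *
print(sign_off()); s=read_state(); print(s['clock'],s['ee_pos'],s['ft_force'])"
```

```text
the job is handed in; nothing more can be done
None
the job is handed in; nothing more can be done
```

The pale wedge now fills the gap under the free end, and the job was handed in at about 17.3 s with the closed fingertips pressing down there at about 13 N.

**What I did:**
- The wedge lay about 26 mm to the right of the box's centre line, so I first nudged it sideways with the open fingers.
- I then pushed it thin end first, in 1 mm steps near the end, until the resistance jumped from about 1 N to 4.5 N and the motion stalled. By my measurement the tip was then about 50 mm in.
- I backed off and closed the fingers. Then I pressed about 20 mm in from the free end.

**Last checks:**
- **No rocking:** the fingertip height stayed within 0.1 mm under 9.5 to 19 N. Unwedged, the box tips at 1.5 to 4 N.
- **Nothing moved:** in the side view the box and bowl are within about 0.15 px of the start. The pot, stack and brush look unmoved.

**Checks that disagreed or fell short:**
- **Gap height:** it comes out at about 14 mm from the wedge travel and about 15 mm from the touch height, which is within calibration error. I can't rule out a lift of the free end of under 1 mm.
- **Sideways force:** a push of up to 5.8 N along the box appeared when I first pressed. I eased it off, and it read 0.8 to 2.7 N along the box and up to 1.6 N across it in the last readings.
- **Image comparison:** on small patches, including the fixed brick, it gave shifts of up to about 0.7 px (1.6 px on one weak match). I took these as noise, since the fixed brick showed them too. The top-view comparison was no use because the arm hid the box.

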